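Clear the bioprinter bench into the sorting trays

TASK

The print run is over: sort what is left of it into the three steel trays, each thing into the tray that already holds one of its kind - the two cartridges from the bench, the Petri dish from the print bed, and the filament spool, which you lift straight up off its post without dragging or tipping the stand. The dish holds a fresh print: keep it level and set it down flat rather than dropping it; the spool too should end lying flat on its tray's floor, and the cartridges wholly inside their tray. Leave what is already in the trays in them, and do not disturb anything else on the bench.

Things in the scene. Friction and masses are not known exactly. Their poses are not given: they have to be found in the camera images.
- cartridge_a: 10 ml dispensing cartridge lying on its side: clear barrel 19 mm in diameter, 76 mm long, a white flange 30 mm wide (y), 19 mm high at its -x end, a black-capped narrow outlet at +x; 99 mm overall, about 20 g. Origin on the barrel's underside, 9.5 mm below its axis, near mid-length; x to the outlet, z up. To be sorted; on the bench between the print bed and the spool stand.
- cartridge_b: 10 ml dispensing cartridge lying on its side: clear barrel 19 mm in diameter, 76 mm long, a white flange 30 mm wide (y), 19 mm high at its -x end, a black-capped narrow outlet at +x; 99 mm overall, about 20 g. Origin on the barrel's underside, 9.5 mm below its axis, near mid-length; x to the outlet, z up. To be sorted; same kind as cartridge_a.
- dish: 60 mm clear glass Petri dish with its lid on and a small white printed lattice inside: a disc 60 mm in diameter and 15 mm high, about 35 g. Origin at the centre of the underside, z up. To be sorted; stands on the print bed.
- spool: small spool of white filament with black flanges: 60 mm diameter flanges, 36 mm high, 22 mm bore, about 90 g. Origin at the centre of the underside, z along the bore, up. To be sorted; it sits threaded on the post of the spool stand, its underside 14 mm above the bench, with 2 mm play around the post.
- spool_stand: loose spool stand, 0.8 kg: dark round steel foot 100 mm in diameter, 14 mm high, with a plain steel post 18 mm in diameter whose top is 68 mm above the bench (18 mm above the seated spool). Origin at the centre of the foot's underside, z along the post.
- print_bed: flat white print bed taken out of the printer, fixed, 190 (x) x 220 (y) x 22 mm, aluminium middle flush with its top; a steel clamp along its -y edge and a grey bracket at its -x +y corner stand up to 18 mm above the top, at least 70 mm from the centre in y. Origin at the centre of the underside; the dish stands on the top, at 22 mm.
- tray_cartridges: one of three identical open stainless trays, fixed, 140 (x) x 170 (y) mm outside, walls 4 mm thick and 40 mm high, floor 4 mm thick (132 x 162 mm inside); origin at the centre of the underside, long side along y. This one already holds a cartridge about 40 mm to -y of its centre; the +y half is free.
- tray_dishes: one of three identical open stainless trays, fixed, 140 (x) x 170 (y) mm outside, walls 4 mm thick and 40 mm high, floor 4 mm thick (132 x 162 mm inside); origin at the centre of the underside, long side along y. This one already holds a Petri dish about 40 mm to -y of its centre; the +y half is free.
- tray_spools: one of three identical open stainless trays, fixed, 140 (x) x 170 (y) mm outside, walls 4 mm thick and 40 mm high, floor 4 mm thick (132 x 162 mm inside); origin at the centre of the underside, long side along y. This one already holds a spool lying flat about 40 mm to -y of its centre; the +y half is free.
- tray_cartridge: 10 ml dispensing cartridge lying on its side: clear barrel 19 mm in diameter, 76 mm long, a white flange 30 mm wide (y), 19 mm high at its -x end, a black-capped narrow outlet at +x; 99 mm overall, about 20 g. Origin on the barrel's underside, 9.5 mm below its axis, near mid-length; x to the outlet, z up. Already in its tray.
- tray_dish: 60 mm clear glass Petri dish with its lid on and a small white printed lattice inside: a disc 60 mm in diameter and 15 mm high, about 35 g. Origin at the centre of the underside, z up. Already in its tray.
- tray_spool: small spool of white filament with black flanges: 60 mm diameter flanges, 36 mm high, 22 mm bore, about 90 g. Origin at the centre of the underside, z along the bore, up. Already in its tray.
- cartridge_a_outlet (a point): outlet end of cartridge_a, on the barrel's axis, 53 mm ahead of its origin along x
- cartridge_a_flange (a point): flange end of cartridge_a, on the barrel's axis, 45.5 mm behind its origin along x
- cartridge_b_outlet (a point): outlet end of cartridge_b, on the barrel's axis, 53 mm ahead of its origin along x
- cartridge_b_flange (a point): flange end of cartridge_b, on the barrel's axis, 45.5 mm behind its origin along x
- tray_cartridge_outlet (a point): outlet end of tray_cartridge, on the barrel's axis, 53 mm ahead of its origin along x
- tray_cartridge_flange (a point): flange end of tray_cartridge, on the barrel's axis, 45.5 mm behind its origin along x
- vial: bystander: small amber vial standing between the cartridges and the trays, 28 mm diameter, 45 mm high; origin at its underside, z up
- tweezers: bystander: flat steel tweezers, about 115 mm long, 13 mm wide, 4 mm high, lying along y on the robot's side of the trays, to the left or right; origin near the middle, x along them
- driver: bystander: small screwdriver, 150 mm long, handle up to about 25 mm thick, lying along y on the robot's side of the trays, opposite the tweezers; origin near the middle, x along it
Mind the look-alikes: they are no part of the job. Leave any green, purple or red look-alike of the tray_cartridge alone.

How it is judged (in metres and radians):
At the end, for the whole second after the job is handed in: Each cartridge wholly inside the cartridge tray, both ends below the rim; dishes level (7 degrees) in the dish tray, on its floor or stacked; spools flat (7 degrees) on the spool tray floor; dish and spool centres 25 mm or more in from the walls; all at rest, stand upright (3 degrees) (x of cartridge_a_outlet in the frame of tray_cartridges between -0.066 and 0.066 m and y of cartridge_a_outlet in the frame of tray_cartridges between -0.081 and 0.081 m and z of each of cartridge_a_outlet, cartridge_a_flange, cartridge_b_outlet, cartridge_b_flange, tray_cartridge_outlet, tray_cartridge_flange in the frame of tray_cartridges below 0.04 m and x of cartridge_a_flange in the frame of tray_cartridges between -0.066 and 0.066 m and y of cartridge_a_flange in the frame of tray_cartridges between -0.081 and 0.081 m and linear speed of each of cartridge_a, cartridge_b, tray_cartridge, dish, tray_dish, spool, tray_spool below 0.02 m/s and angular speed of each of cartridge_a, cartridge_b, tray_cartridge, dish, tray_dish, spool, tray_spool below 0.3 rad/s and x of cartridge_b_outlet in the frame of tray_cartridges between -0.066 and 0.066 m and y of cartridge_b_outlet in the frame of tray_cartridges between -0.081 and 0.081 m and x of cartridge_b_flange in the frame of tray_cartridges between -0.066 and 0.066 m and y of cartridge_b_flange in the frame of tray_cartridges between -0.081 and 0.081 m and x of tray_cartridge_outlet in the frame of tray_cartridges between -0.066 and 0.066 m and y of tray_cartridge_outlet in the frame of tray_cartridges between -0.081 and 0.081 m and x of tray_cartridge_flange in the frame of tray_cartridges between -0.066 and 0.066 m and y of tray_cartridge_flange in the frame of tray_cartridges between -0.081 and 0.081 m and x of dish in the frame of tray_dishes between -0.041 and 0.041 m and y of dish in the frame of tray_dishes between -0.056 and 0.056 m and z of each of dish, tray_dish in the frame of tray_dishes below 0.024 m and angle between each of dish, tray_dish, spool, tray_spool's own z axis and vertical below 0.12 rad and x of tray_dish in the frame of tray_dishes between -0.041 and 0.041 m and y of tray_dish in the frame of tray_dishes between -0.056 and 0.056 m and x of spool in the frame of tray_spools between -0.041 and 0.041 m and y of spool in the frame of tray_spools between -0.056 and 0.056 m and z of each of spool, tray_spool in the frame of tray_spools below 0.012 m and x of tray_spool in the frame of tray_spools between -0.041 and 0.041 m and y of tray_spool in the frame of tray_spools between -0.056 and 0.056 m and angle between spool_stand's own z axis and vertical below 0.05 rad); the robot touches nothing.
It fails at once if a Petri dish is tipped more than 20 degrees from level (angle between any of dish, tray_dish's own z axis and vertical above 0.35 rad).
It fails at once if the Petri dish falls free (faster than 0.6 m/s, a drop of about 18 mm, with nothing holding it) (linear speed of dish above 0.6 m/s and contact force between the fingers and dish below 0.2 N).
It fails at once if the spool stand is dragged more than 20 mm or tipped more than 8 degrees (distance of spool_stand from where it was at the start of the episode above 0.02 m or angle between spool_stand's own z axis and vertical above 0.14 rad).
It fails at once if a bystander (vial, tweezers, screwdriver) is moved more than 30 mm or the vial knocked over (distance of any of vial, tweezers, driver from where it was at the start of the episode above 0.03 m or angle between vial's own z axis and vertical above 0.5 rad).
It also fails if it takes over 67 s, if anything falls off the work surface, if the arm or the gripper's body presses on something with over 40 N, if the wrist force passes 120 N, or if a joint passes its speed limit or range.

ROBOT

A 6-joint arm with a two-finger parallel gripper is mounted at the origin on the work surface. World frame = base frame: x ahead of the robot, y to its left, z up, the work surface at z = 0. Lengths are in mm, angles in rad, forces in N, time in s.
With the tool pointing down it reaches from about 350 to 850 mm from the base axis. Payload 8.1 kg.
Tool frame: the origin (TCP) lies at the very end of the fingers, on their centre line; the grasp point (between the pads) lies 19 mm behind it; z points along the fingers, y is the line along which they close (so a half turn about z gives the same grasp; the last joint's range is limited). The gripper opens to 85 mm and grips with 20 to 120 N. Pads are 22 mm wide; open, the fingers measure 114 mm over their backs; the gripper's body (76 mm by 85 mm) begins 54 mm behind the grasp point. The pads swing forward as they close: fully open they stand 13 mm farther back than shut.
Start: joints at [1.211, 0.13, 1.488, -0, 1.523, -0.085], TCP at [162.791, 577.498, 231.292] pointing down, gripper open.
Joint ranges: [-2.96, 2.96], [-0.89, 2.26], [0.02, 2.5], [-1.34, 4.48], [0, 2.73], [-2.66, 2.66]. Speed limits (rad/s): [2.39, 2.39, 2.79, 3.14, 3.14, 3.14].

INTERFACE

Orientations are given as a rotation vector (axis times angle).
In Python, from rig import r gives the robot as it stands.
- The arm moves only by the tool servo_tool, never from a script. Its arguments are lists of equal length, an entry for each row: "fingers": the finger opening in mm, from 0 to 85.4; "dp": the shift along the tool's x, y, z in mm, a list of three; "spin": the turn about the tool's z in rad. In form: {"fingers": [fingers, ...], "dp": [[tx, ty, tz], ...], "spin": [spin, ...]}. A call has 1 to 20 rows; each row is the pose to reach, as a shift and turn from the pose commanded when the call began, along the tool's axes at that moment; what a row does not reach only later rows make up. A row lasts 1/8 s, in which the tool goes at most 62.5 mm and 10.7 degrees, less where a joint would pass 70% of its speed; a pose out of reach is approached as far as the arm can. A call with a gripper value outside its range is refused whole. The fingers move at their own pace and stop on an object; "grip_force" is the grip in N (left out, the last holds). Time passes only in rows, so rows that repeat a pose let the fingers close. It gives the time, the measured TCP pose, the force, the opening and the grip force at its end, in the units of the state.
- r.state(): the state, without advancing time (a new reading comes with each control period).
- r.grab_frame(name): name is "scene" or "top" or "wrist"; returns (picture, depth): 420x560x3 uint8, blue, green, red; 420x560 float32, mm along the optical axis (not along the pixel's ray), 0 where there is no reading.
- r.camera_info(name): a dict with "fovy" (degrees; the focal length in pixels is half the picture's height over the tangent of half this angle, whatever the lens; pixels are square), "cx", "cy" (the principal point, pixels), "k1" (the pictures are not rectified: a ray, as slopes to the right and down, at radius r is drawn at 1 + k1 r^2 times it, then the intrinsics apply), "extrinsics" (4x4, takes a point from camera to world coordinates); the wrist camera has in their place "hand_eye" (4x4, takes a point from camera to tool coordinates, whose origin is the TCP and whose axes are the flange's). Camera axes: x right, y down, z forward; pixel columns grow to the right and rows downward; lengths in mm; the calibration is good to about 2 mm. A picture is of the moment at which its call begins: read the wrist's pose just before it. camera_info takes no time and is no camera call.
- r.sign_off(): hands the job in; it is judged then, once.
Trained networks look in the newest picture that a camera, given by its name, has taken for a name from the list of things; names that differ only in an ending like _2 or _b are one class to them, and where a whole thing is asked for, a point or a joint stands for the part that bears it (a point fixed in the world has none). Each returns a list of dicts, best first, with "confidence" (0 to 1); they miss things now and then, are a little off and sometimes report something else, mostly with a low value. They report only what shows in the picture. A call takes as long as a camera call. They do not tell look-alikes from the thing itself.
- r.trace(camera, thing): "pixels" (420x560 bool, what is visible of it) and "extent" ([centre column, centre row, width, height] as shares, 0 to 1, of the picture: columns of its width, rows of its height, round what is visible of it).
- r.place_of(camera, thing): "location" ([row, column] as shares, 0 to 1, of the picture: columns of its width, rows of its height: a listed point, or the origin of a listed thing).
The state is a dict: "time_s": time; "joint_positions": joint angles; "qvel": joint speeds; "joint_torque": joint torques, N m; "tcp_pos": TCP position; "ee_rot": TCP orientation; "wrist_force": force on the tool from outside, world axes, zero at the start; "torque": the same for the moment, N m; "width": finger opening in mm; "grasp_force": force on a finger pad.
Only numpy, scipy, OpenCV 4.12 (cv2) and the standard library are available. Lean on these libraries where they do the work, as an engineer would, in place of code of your own. Each camera call takes 0.05 s, during which the arm holds its last target. There are 200 camera calls.

## Working session

There is one attempt and no reset: what is moved stays moved. The work goes in short steps, Python scripts to look and compute and a tool call to move; the robot and the scene stay as the last step left them, time stands still between calls to the robot, and variables do not carry over. Pictures are saved under pics/ and viewed, at most 13 in all, crops included, and the job is handed in when it is done.

Besides the shell and the picture viewer there is one more tool, called after "Call:" as name(argument=value, ...), one argument or row to a line, values as JSON. servo_tool: Moves the arm, as the interface text tells. Its arguments: {"type":"object","properties":{"fingers":{"type":"array","items":{"type":"number"}},"dp":{"type":"array","items":{"type":"array","items":{"type":"number"}}},"spin":{"type":"array","items":{"type":"number"}},"grip_force":{"type":"number"}},"required":["fingers","dp","spin"]}

```bash
ls; mkdir -p pics; cat > h.py <<'E'
import numpy as np, cv2
from scipy.spatial.transform import Rotation as R
from rig import r
def cam(name, st=None):
    c=r.camera_info(name); f=210/np.tan(np.radians(c['fovy'])/2)
    if 'extrinsics' in c: T=np.array(c['extrinsics'])
    else:
        st=st or r.state(); W=np.eye(4); W[:3,:3]=R.from_rotvec(st['ee_rot']).as_matrix(); W[:3,3]=st['tcp_pos']
        T=W@np.array(c['hand_eye'])
    return c,f,T
def slopes(c,f,u,v):
    K=np.array([[f,0,c['cx']],[0,f,c['cy']],[0,0,1.]])
    p=cv2.undistortPoints(np.array([[[u,v]]],float).reshape(-1,1,2),K,np.array([c['k1'],0,0,0.]))
    return p[:,0]
def world(cm,u,v,d=None,z=None):
    c,f,T=cm; s=slopes(c,f,u,v)[0]; ray=T[:3,:3]@np.array([s[0],s[1],1.]); o=T[:3,3]
    k=d if d is not None else (z-o[2])/ray[2]
    return o+k*ray
def cloud(cm,depth,mask):
    c,f,T=cm; vs,us=np.nonzero(mask&(depth>0)); K=np.array([[f,0,c['cx']],[0,f,c['cy']],[0,0,1.]])
    p=cv2.undistortPoints(np.stack([us,vs],1).astype(float).reshape(-1,1,2),K,np.array([c['k1'],0,0,0.]))[:,0]
    d=depth[vs,us][:,None]; P=np.hstack([p*d,d]); return P@T[:3,:3].T+T[:3,3]
E
python3 - <<'E'
from h import *
for n in('scene','top','wrist'):
    im,d=r.grab_frame(n); cv2.imwrite(f'pics/{n}0.png',im); c,f,T=cam(n); print(n,f,c['cx'],c['cy'],c['k1'],T[:3,3].round(),T[:3,2].round(2),(d>0).mean())
    np.save(f'pics/{n}0.npy',d)
print(r.state())
E
```

```text
pics
scene 442.13598654301705 275.8123127605984 212.0874615738564 -0.1014507014866074 [1416.  379.  685.] [-0.76 -0.26 -0.6 ] 0.9960246598639456
top 409.63883564887294 283.28985898695976 207.50126455678907 -0.05788184222099339 [ 377.   88. 1100.] [ 0.2   0.01 -0.98] 0.9960459183673469
wrist 308.3023546113584 279.86068694615227 213.90245166475452 0.02422268822781109 [ 84. 599. 373.] [ 0.3  -0.09 -0.95] 0.9964413265306122
{'time_s': 0.15, 'joint_positions': array([ 1.21057853e+00,  1.30981388e-01,  1.48903347e+00, -2.68182642e-05,
        1.52302108e+00, -8.53957352e-02]), 'qvel': array([ 3.40937169e-04, -2.63497414e-03, -3.84595518e-03,  6.30713041e-05,
       -6.78951787e-04, -6.38575615e-04]), 'joint_torque': array([ 1.74289584e-03, -5.70063329e+01, -5.01161635e+01, -1.10967517e-04,
        9.51772439e-03,  8.73806312e-05]), 'tcp_pos': array([162.65843211, 577.0834447 , 230.48679704]), 'ee_rot': array([-4.30290021e-01, -3.11168931e+00,  2.22016504e-03]), 'wrist_force': array([-0.00651734,  0.13458396,  0.19808939]), 'torque': array([-0.00582164, -0.02169439, -0.0432677 ]), 'grasp_force': 0.0, 'width': 85.51502659019565}
```

View pics/top0.png

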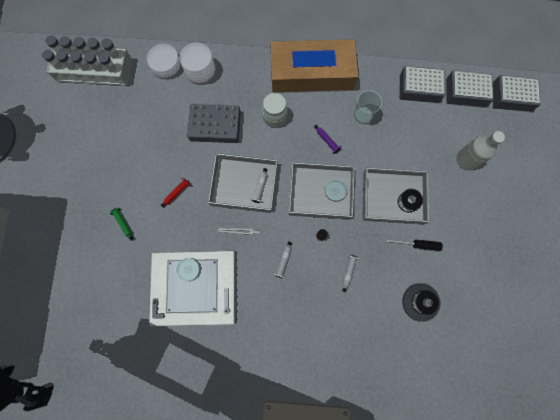

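View pics/scene0.png

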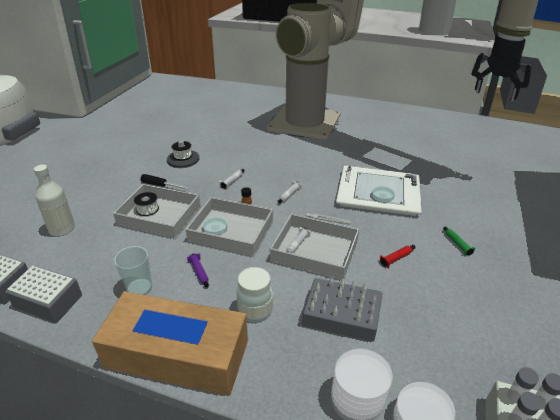

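```bash
python3 - <<'E'
from h import *
D={n:np.load(f'pics/{n}0.npy') for n in('top','scene')}
for n in('top','scene'):
    cm=cam(n)
    for t in ['cartridge_a','dish','spool','spool_stand','print_bed','tray_cartridges','vial','tweezers','driver']:
        for o in r.trace(n,t)[:5]:
            if o['confidence']<.3: continue
            P=cloud(cm,D[n],np.array(o['pixels']))
            zt=np.percentile(P[:,2],98); Q=P[P[:,2]>zt-6]
            rect=cv2.minAreaRect(Q[:,:2].astype(np.float32))
            e=o['extent']
            print(n,t,round(o['confidence'],2),'px',int(e[0]*560),int(e[1]*420),'z98 %.0f'%zt,'rect',np.round(rect[0]),np.round(rect[1]),round(rect[2]),len(P))
E
```

```text
top cartridge_a 0.81 px 348 271 z98 22 rect [446. -89.] [18. 84.] 80 259
top cartridge_a 0.59 px 282 259 z98 23 rect [460.  88.] [15. 87.] 76 208
top dish 0.91 px 187 270 z98 41 rect [416. 333.] [58. 57.] 51 430
top spool 0.7 px 425 304 z98 60 rect [ 377. -281.] [43. 54.] 8 467
top spool_stand 0.91 px 421 299 z98 57 rect [ 395. -280.] [ 5. 37.] 67 639
top print_bed 0.8 px 193 289 z98 29 rect [371. 319.] [186. 216.] 6 5710
top tray_cartridges 0.85 px 242 183 z98 42 rect [662. 214.] [170. 141.] 88 3146
top tweezers 0.59 px 239 231 z98 8 rect [531. 216.] [ 14. 103.] 2 99
top tweezers 0.38 px 352 273 z98 22 rect [442. -89.] [22. 96.] 83 269
top driver 0.59 px 428 244 z98 28 rect [ 532. -292.] [69. 20.] 87 252
scene cartridge_a 0.77 px 229 179 z98 21 rect [449. -83.] [21. 91.] 76 152
scene cartridge_a 0.65 px 289 191 z98 21 rect [464.  90.] [18. 90.] 81 157
scene dish 0.75 px 384 195 z98 40 rect [418. 332.] [64. 55.] 12 292
scene spool 0.63 px 182 152 z98 54 rect [ 386. -278.] [52. 52.] 29 291
scene spool_stand 0.71 px 184 154 z98 66 rect [ 387. -280.] [ 8. 15.] 38 301
scene spool_stand 0.53 px 244 195 z98 47 rect [539.  -6.] [24. 24.] 67 154
scene spool_stand 0.4 px 299 241 z98 24 rect [657. 167.] [24. 85.] 74 231
scene print_bed 0.83 px 380 188 z98 30 rect [376. 320.] [188. 215.] 7 3049
scene print_bed 0.65 px 288 190 z98 21 rect [465.  90.] [20. 91.] 76 160
scene tray_cartridges 0.67 px 313 248 z98 41 rect [691. 217.] [178. 201.] 88 3879
scene vial 0.47 px 243 197 z98 47 rect [539.  -6.] [24. 24.] 67 135
scene tweezers 0.48 px 329 220 z98 6 rect [534. 217.] [ 17. 106.] 3 148
scene driver 0.55 px 163 180 z98 28 rect [ 537. -292.] [73. 22.] 82 281
```

The top view shows the cartridge, dish and spool trays at px (243,183), (322,190) and (396,194). The cartridges lie at (284,259) and (350,272), the dish at (188,270) and the spool at (425,302). The vial is at (322,234), and the green, purple and red decoys are outside the work area. The scene view agrees.

```bash
cat >> h.py <<'E'
def plan(target,closeyaw,st=None):
    """dp,spin from present pose to world target, tool y axis along world yaw closeyaw (mod pi)"""
    st=st or r.state(); M=R.from_rotvec(st['ee_rot']).as_matrix()
    dp=M.T@(np.array(target)-st['tcp_pos'])
    y=M[:,1]; cur=np.arctan2(y[1],y[0]); d=-(closeyaw-cur)  # tool z down
    d=(d+np.pi/2)%np.pi-np.pi/2
    print('target',np.round(target,1),'dp',dp.round(1),'spin',round(d,3),'alt',round(d-np.sign(d)*np.pi,3),'j6',round(st['joint_positions'][5],2),'cur',round(cur,3))
    return dp,d
E
python3 - <<'E'
from h import *
st=r.state(); print(R.from_rotvec(st['ee_rot']).as_matrix().round(3))
for n in('top','scene'):
    cm=cam(n); D=np.load(f'pics/{n}0.npy'); P=cloud(cm,D,np.ones(D.shape,bool))
    for c in ((655,212),(655,5),(645,-190)):
        Q=P[(abs(P[:,0]-c[0])<100)&(abs(P[:,1]-c[1])<100)&(P[:,2]>30)&(P[:,2]<46)]
        # keep the biggest blob
        g=np.zeros((220,220),np.uint8); ij=(Q[:,:2]-np.array(c)+110).astype(int); g[ij[:,0],ij[:,1]]=1
        nb,l,s,_=cv2.connectedComponentsWithStats(cv2.dilate(g,np.ones((9,9))))
        k=1+s[1:,4].argmax(); Q=Q[l[ij[:,0],ij[:,1]]==k]
        a=cv2.minAreaRect(Q[:,:2].astype(np.float32)); print(n,c,np.round(a[0],1),np.round(a[1]),round(a[2],1))
    for t in ['tray_cartridges','tray_dishes','tray_spools']:
        print(n,t,[(round(o['confidence'],2),world(cm,o['location'][1]*560,o['location'][0]*420,z=4).round()) for o in r.place_of(n,t)[:4]])
    for t,z in [('cartridge_a',0),('cartridge_a_outlet',9.5),('cartridge_a_flange',9.5),('dish',22),('spool',14),('spool_stand',0),('vial',0)]:
        print(n,t,[(round(o['confidence'],2),world(cm,o['location'][1]*560,o['location'][0]*420,z=z).round()) for o in r.place_of(n,t)[:6]])
    D2=[]
E
```

```text
[[-0.962  0.271 -0.   ]
 [ 0.271  0.962 -0.   ]
 [-0.    -0.    -1.   ]]
top (655, 212) [661.6 213.9] [171. 141.] 88.1
top (655, 5) [6.575e+02 4.000e-01] [141. 170.] 0.8
top (645, -190) [ 660.2 -201.5] [143. 171.] 1.0
top tray_cartridges [(0.92, array([656., 219.,   4.]))]
top tray_dishes [(0.62, array([ 655., -242.,    4.])), (0.56, array([659.,   1.,   4.]))]
top tray_spools [(0.63, array([ 665., -206.,    4.]))]
top cartridge_a [(0.82, array([461.,  94.,   0.]))]
top cartridge_a_outlet [(0.51, array([511.,  65.,  10.]))]
top cartridge_a_flange [(0.55, array([422.,  94.,  10.]))]
top dish [(0.77, array([420., 330.,  22.])), (0.18, array([445., -86.,  22.]))]
top spool [(0.94, array([ 379., -279.,   14.])), (0.36, array([713., 163.,  14.]))]
top spool_stand [(0.91, array([ 382., -280.,    0.])), (0.41, array([461.,  86.,   0.])), (0.27, array([418., 333.,   0.]))]
top vial [(0.66, array([537.,  -3.,   0.])), (0.4, array([659.,  -4.,   0.]))]
scene (655, 212) [662.4 214.5] [171. 144.] 88.4
scene (655, 5) [659.    1.1] [144. 172.] 0.6
scene (645, -190) [ 660.9 -198.8] [144. 174.] 1.3
scene tray_cartridges [(0.6, array([657., 212.,   4.]))]
scene tray_dishes [(0.89, array([662.,   4.,   4.])), (0.66, array([658., 210.,   4.]))]
scene tray_spools [(0.57, array([ 670., -198.,    4.])), (0.23, array([ 401., -267.,    4.]))]
scene cartridge_a [(0.46, array([457.,  84.,   0.])), (0.46, array([453., -91.,   0.]))]
scene cartridge_a_outlet [(0.46, array([505.,  68.,  10.]))]
scene cartridge_a_flange [(0.54, array([431.,  95.,  10.]))]
scene dish [(0.52, array([415., 340.,  22.]))]
scene spool [(0.58, array([ 352., -296.,   14.]))]
scene spool_stand [(0.87, array([ 387., -280.,    0.]))]
scene vial [(0.53, array([532., -14.,   0.]))]
```

```bash
python3 - <<'E'
from h import *
plan((417,333,130),0)
E
```

```text
target [417 333 130] dp [-311.  -166.3  101.3] spin 1.296 alt -1.846 j6 -0.09 cur 1.296
```

Call:
servo_tool(
  fingers=[85, 85, 85, 85, 85, 85, 85, 85, 85, 85],
  dp=[
    [-311, -166, 100],
    [-311, -166, 100],
    [-311, -166, 100],
    [-311, -166, 100],
    [-311, -166, 100],
    [-311, -166, 100],
    [-311, -166, 100],
    [-311, -166, 100],
    [-311, -166, 100],
    [-311, -166, 100],
  ],
  spin=[1.296, 1.296, 1.296, 1.296, 1.296, 1.296, 1.296, 1.296, 1.296, 1.296],
  grip_force=25,
)

```text
time_s: 3.3
tcp_pos: [416.8, 334.0, 131.6]
ee_rot: [2.217, 2.225, 0.001]
wrist_force: [0.4, 0.5, -0.1]
width: 85.2
grasp_force: 0.0
```

```bash
cat >> h.py <<'E'
def wlook(things,tag,show=False):
    st=r.state(); im,D=r.grab_frame('wrist'); cv2.imwrite(f'pics/{tag}.png',im); cm=cam('wrist',st)
    for t in things:
        for o in r.trace('wrist',t)[:3]:
            if o['confidence']<.3: continue
            P=cloud(cm,D,np.array(o['pixels'])); zt=np.percentile(P[:,2],95); Q=P[P[:,2]>zt-6]
            rect=cv2.minAreaRect(Q[:,:2].astype(np.float32)); c,rad=cv2.minEnclosingCircle(Q[:,:2].astype(np.float32)); e=o['extent']
            b=cv2.boxPoints(rect); a,bb=b[1]-b[0],b[2]-b[1]; L=a if np.hypot(*a)>np.hypot(*bb) else bb
            print(t,round(o['confidence'],2),'px',int(e[0]*560),int(e[1]*420),'z95 %.1f z5 %.1f'%(zt,np.percentile(P[:,2],5)),'rect',np.round(rect[0],1),np.round(rect[1]),'longaxis %.3f'%(np.arctan2(L[1],L[0])%np.pi),'circ',np.round(c,1),round(rad,1),len(Q))
    return st,cm,D
E
python3 - <<'E'
from h import *
st,cm,D=wlook(['dish','print_bed'],'w1'); print(st['time_s'],st['tcp_pos'],st['joint_positions'].round(2)); plan((417,333,25),0,st)
E
```

```text
dish 0.78 px 282 214 z95 38.0 z5 35.5 rect [417.4 334.1] [60. 58.] longaxis 1.541 circ [417.2 333.9] 30.5 4070
print_bed 0.61 px 215 204 z95 24.0 z5 20.8 rect [371.5 319.1] [190. 221.] longaxis 1.676 circ [371.6 318.7] 143.0 45552
3.3 [416.75056782 334.02493746 131.61614113] [0.58 0.02 1.79 0.   1.33 0.58]
target [417 333  25] dp [ -1.1   0.2 106.6] spin 0.004 alt -3.138 j6 0.58 cur 0.004
```

View pics/w1.png

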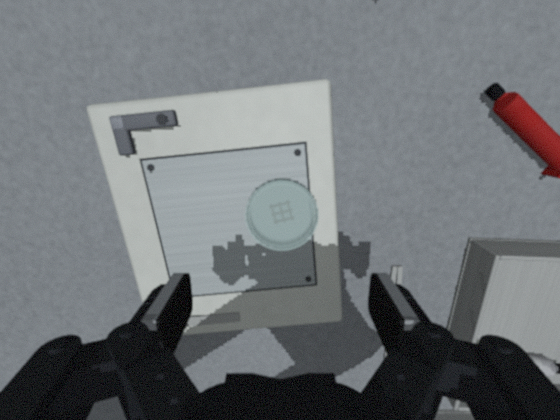

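The wrist view shows the dish at px (282,214). It measures a 60 mm disc with its top at z≈37, centred on (417.3,334), and the clamp and bracket are well clear of the fingers.

Call:
servo_tool(
  fingers=[85, 85, 85, 85, 70, 50, 50, 50, 50, 50, 50],
  dp=[
    [0, 0, 50],
    [0, 0, 90],
    [0, 0, 107],
    [0, 0, 107],
    [0, 0, 107],
    [0, 0, 107],
    [0, 0, 107],
    [0, 0, 107],
    [0, 0, 107],
    [0, 0, 107],
    [0, 0, 107],
  ],
  spin=[0, 0, 0, 0, 0, 0, 0, 0, 0, 0, 0],
)

```text
time_s: 4.82
tcp_pos: [418.6, 334.3, 26.8]
ee_rot: [2.221, 2.221, 0.006]
wrist_force: [-1.6, -1.4, 5.9]
width: 58.3
grasp_force: 25.6
```

Call:
servo_tool(
  fingers=[50, 50, 50, 50, 50],
  dp=[
    [0, 0, -10],
    [0, 0, -40],
    [0, 0, -80],
    [0, 0, -80],
    [0, 0, -80],
  ],
  spin=[0, 0, 0, 0, 0],
)

```text
time_s: 5.45
tcp_pos: [417.3, 333.5, 104.9]
ee_rot: [2.221, 2.221, 0.002]
wrist_force: [0.1, -0.7, -0.9]
width: 58.7
grasp_force: 27.0
```

```bash
python3 - <<'E'
from h import *
st,cm,D=wlook(['dish'],'w2'); print(st['time_s'],st['tcp_pos'],st['width'],st['grasp_force'])
plan((659,40,130),np.radians(0.8),st);plan((659,40,30),np.radians(0.8),st)
E
```

```text
dish 0.85 px 281 278 z95 116.0 z5 111.8 rect [416.3 332.9] [59. 61.] longaxis 1.596 circ [416.6 332.5] 31.1 10820
5.45 [417.29898977 333.47776747 104.89328807] 58.660165136693614 27.004122734069824
target [659  40 130] dp [-293.5  241.7  -25. ] spin -0.014 alt 3.128 j6 0.58 cur 0.0
target [659  40  30] dp [-293.5  241.6   75. ] spin -0.014 alt 3.128 j6 0.58 cur 0.0
```

View pics/w2.png

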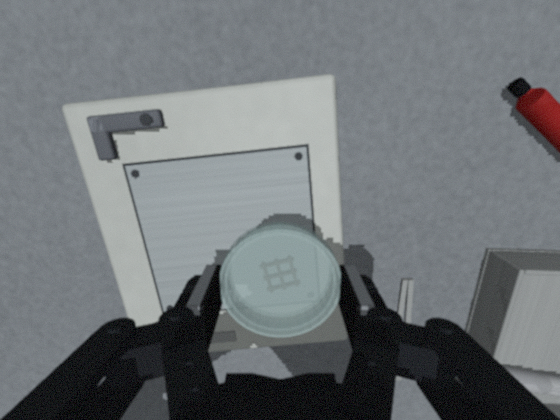

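The dish hangs level between the pads at px (281,278), with its underside about 4 mm below the TCP. I'm carrying it to the dish tray.

Call:
servo_tool(
  fingers=[50, 50, 50, 50, 50, 50, 50, 50, 50, 50, 50, 50, 50],
  dp=[
    [-15, 12, 0],
    [-44, 36, 0],
    [-82, 68, 0],
    [-120, 99, 0],
    [-159, 131, 0],
    [-197, 162, 0],
    [-235, 194, 0],
    [-265, 218, 0],
    [-285, 235, 0],
    [-293, 242, 0],
    [-293, 242, 0],
    [-293, 242, 0],
    [-293, 242, 0],
  ],
  spin=[0, 0, 0, -0.014, -0.014, -0.014, -0.014, -0.014, -0.014, -0.014, -0.014, -0.014, -0.014],
)

```text
time_s: 7.18
tcp_pos: [658.6, 41.3, 104.3]
ee_rot: [-2.204, -2.238, 0.0]
wrist_force: [-1.1, 0.8, -0.8]
width: 58.5
grasp_force: 27.0
```

```bash
python3 - <<'E'
from h import *
st,cm,D=wlook(['dish','tray_dishes'],'w3'); print(st['time_s'],st['tcp_pos'],st['width'],st['grasp_force'])
P=cloud(cm,D,D>0); Q=P[(abs(P[:,0]-659)<60)&(P[:,1]>76)&(P[:,1]<80)|((abs(P[:,0]-659)<20)&(P[:,1]<80)&(P[:,2]<30)&(P[:,1]>-5))]; print('floor',np.median(Q[:,2]),len(Q))
plan((659,40,9),np.radians(0.8),st)
E
```

```text
dish 0.62 px 280 278 z95 115.3 z5 112.0 rect [657.4  41. ] [59. 61.] longaxis 1.611 circ [657.3  40.7] 31.1 10761
tray_dishes 0.73 px 280 262 z95 39.9 z5 3.1 rect [658.1   1.2] [140. 171.] longaxis 1.586 circ [657.4   6.3] 105.0 4111
7.175 [658.56096436  41.29693303 104.30326061] 58.529748451860904 27.01351672410965
floor 3.9117147540080452 2426
target [659  40   9] dp [-1.3  0.4 95.3] spin 0.001 alt -3.14 j6 -0.03 cur 0.015
```

View pics/w3.png

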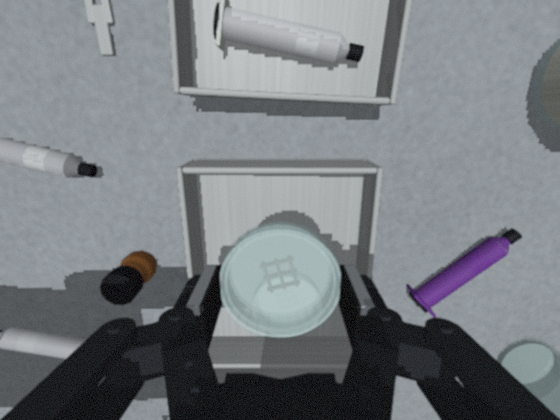

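The dish is over the tray's free half: its underside is near z=100, the floor measures 3.9, and the tray is centred at (658,1).

Call:
servo_tool(
  fingers=[50, 50, 50, 50, 50, 50, 50],
  dp=[
    [0, 0, 15],
    [0, 0, 45],
    [0, 0, 70],
    [0, 0, 85],
    [0, 0, 92],
    [0, 0, 94],
    [0, 0, 94],
  ],
  spin=[0, 0, 0, 0, 0, 0, 0],
)

```text
time_s: 8.2
tcp_pos: [659.8, 40.3, 11.2]
ee_rot: [2.205, 2.236, 0.002]
wrist_force: [1.2, 0.2, 0.4]
width: 58.6
grasp_force: 27.0
```

Call:
servo_tool(
  fingers=[50, 50, 50],
  dp=[
    [0, 0, 1.5],
    [0, 0, 3],
    [0, 0, 3],
  ],
  spin=[0, 0, 0],
)

```text
time_s: 8.57
tcp_pos: [659.8, 40.3, 8.8]
ee_rot: [2.205, 2.236, 0.001]
wrist_force: [-2.9, 0.3, 6.7]
width: 58.5
grasp_force: 27.7
```

Call:
servo_tool(
  fingers=[62, 72, 72, 72, 72, 72],
  dp=[
    [0, 0, 0],
    [0, 0, 0],
    [0, 0, 0],
    [0, 0, -20],
    [0, 0, -70],
    [0, 0, -120],
  ],
  spin=[0, 0, 0, 0, 0, 0],
)

```text
time_s: 9.32
tcp_pos: [659.0, 40.3, 129.8]
ee_rot: [2.206, 2.237, 0.0]
wrist_force: [0.2, 0.1, -0.3]
width: 71.8
grasp_force: 0.0
```

```bash
python3 - <<'E'
from h import *
st,cm,D=wlook(['dish','cartridge_b'],'w4'); print(st['time_s'],st['tcp_pos'],st['width'],st['grasp_force'])
plan((463,89,130),np.radians(0),st)
E
```

```text
dish 0.95 px 281 207 z95 20.0 z5 17.5 rect [658.7  40. ] [60. 59.] longaxis 1.217 circ [658.5  40. ] 30.3 3665
dish 0.69 px 115 29 z95 5.0 z5 1.4 rect [534.  176.7] [17. 40.] longaxis 1.609 circ [534.9 177.1] 20.7 989
cartridge_b 0.97 px 57 144 z95 19.1 z5 7.8 rect [474.   85.4] [18. 84.] longaxis 2.910 circ [473.6  84.8] 42.2 1969
cartridge_b 0.64 px 63 323 z95 18.8 z5 4.7 rect [510.  -39.6] [235.  68.] longaxis 0.563 circ [493.6 -13.7] 117.6 954
9.325 [658.98269421  40.33734158 129.78389462] 71.78718161491835 0.0
target [463  89 130] dp [  51.4 -195.3   -0.3] spin 0.014 alt -3.128 j6 -0.03 cur 0.014
```

Call:
servo_tool(
  fingers=[60, 45, 45, 45, 45, 45, 45, 45, 45],
  dp=[
    [51, -195, 0],
    [51, -195, 0],
    [51, -195, 0],
    [51, -195, 0],
    [51, -195, 0],
    [51, -195, 0],
    [51, -195, 0],
    [51, -195, 0],
    [51, -195, 0],
  ],
  spin=[-1.33, -1.33, -1.33, -1.33, -1.33, -1.33, -1.33, -1.33, -1.33],
)

```text
time_s: 10.6
tcp_pos: [463.1, 88.6, 127.1]
ee_rot: [-0.361, -3.12, 0.0]
wrist_force: [0.0, -0.3, -1.2]
width: 44.9
grasp_force: 0.0
```

```bash
python3 - <<'E'
from h import *
st,cm,D=wlook(['cartridge_b','cartridge_a'],'w5'); print(st['time_s'],st['tcp_pos'])
for t,z in (('cartridge_b',0),('cartridge_b_outlet',9.5),('cartridge_b_flange',9.5)):
    print(t,[(round(o['confidence'],2),world(cm,o['location'][1]*560,o['location'][0]*420,z=z).round()) for o in r.place_of('wrist',t)[:3]])
E
```

```text
cartridge_b 0.69 px 279 209 z95 19.5 z5 10.4 rect [463.4  83.1] [29. 97.] longaxis 2.823 circ [464.7  86.5] 49.1 1955
cartridge_b 0.55 px 92 228 z95 19.4 z5 6.9 rect [443.2 -82. ] [29. 99.] longaxis 2.855 circ [442.8 -82.6] 49.5 1977
cartridge_a 0.69 px 279 209 z95 19.5 z5 10.4 rect [463.4  83.1] [29. 97.] longaxis 2.823 circ [464.7  86.5] 49.1 1955
cartridge_a 0.55 px 92 228 z95 19.4 z5 6.9 rect [443.2 -82. ] [29. 99.] longaxis 2.855 circ [442.8 -82.6] 49.5 1977
10.6 [463.13539526  88.56414732 127.12377768]
cartridge_b [(0.93, array([448., -86.,   0.])), (0.56, array([465.,  87.,   0.])), (0.19, array([653.,   3.,   0.]))]
cartridge_b_outlet [(0.63, array([396., -76.,  10.]))]
cartridge_b_flange [(0.66, array([491., -95.,  10.]))]
```

View pics/w5.png

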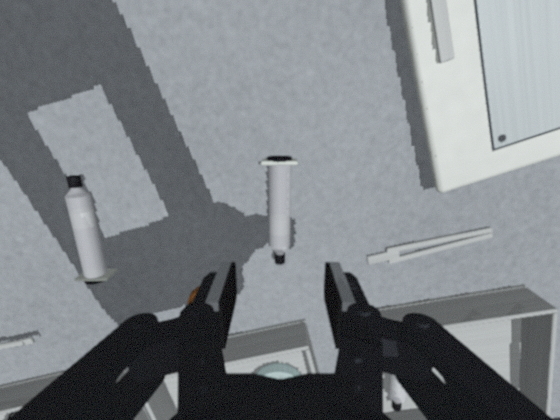

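The cartridge lies at px (279,209) along the tool's x axis, centred between the fingers, top at z=19. The other one is at (88,228).

Call:
servo_tool(
  fingers=[45, 45, 45, 45, 30, 10, 10, 10, 10, 10, 10, 10, 10, 10],
  dp=[
    [0, 0, 50],
    [-1, 0, 100],
    [-1, 0, 123],
    [-1, 0, 123],
    [-1, 0, 123],
    [-1, 0, 123],
    [-1, 0, 123],
    [-1, 0, 123],
    [-1, 0, 123],
    [-1, 0, 123],
    [-1, 0, 110],
    [-1, 0, 70],
    [-1, 0, 20],
    [-1, 0, 20],
  ],
  spin=[0, 0, 0, 0, 0, 0, 0, 0, 0, 0, 0, 0, 0, 0],
)

```text
time_s: 12.65
tcp_pos: [468.2, 88.7, 113.2]
ee_rot: [0.354, 3.112, 0.003]
wrist_force: [0.2, -0.8, 0.1]
width: 17.5
grasp_force: 24.9
```

```bash
python3 - <<'E'
from h import *
st,cm,D=wlook(['cartridge_b'],'w6'); print(st['time_s'],st['tcp_pos'],st['width'],st['grasp_force'])
plan((660,262,105),np.radians(88),st)
E
```

```text
cartridge_b 0.93 px 280 272 z95 126.4 z5 117.8 rect [466.4  84.4] [29. 99.] longaxis 2.844 circ [467.5  87.7] 49.6 5783
cartridge_b 0.7 px 44 395 z95 39.9 z5 1.4 rect [522.9 -81.3] [ 20. 287.] longaxis 2.132 circ [518.4 -84.2] 143.3 285
cartridge_b 0.6 px 79 227 z95 19.4 z5 6.5 rect [443.4 -81.9] [30. 99.] longaxis 2.850 circ [442.4 -85.5] 49.4 2204
12.65 [468.18879951  88.73760736 113.2374738 ] 17.52797029030468 24.88741546869278
target [660 262 105] dp [-147.9  211.9   10.3] spin -0.192 alt 2.95 j6 -1.26 cur 1.344
```

Call:
servo_tool(
  fingers=[10, 10, 10, 10, 10, 10, 10, 10, 10, 10],
  dp=[
    [-30, 42, 0],
    [-60, 86, 0],
    [-90, 130, 0],
    [-120, 172, 0],
    [-140, 200, 0],
    [-148, 212, 0],
    [-148, 212, 0],
    [-148, 212, 0],
    [-148, 212, 0],
    [-148, 212, 0],
  ],
  spin=[-0.05, -0.1, -0.15, -0.192, -0.192, -0.192, -0.192, -0.192, -0.192, -0.192],
)

```text
time_s: 14.0
tcp_pos: [656.0, 261.2, 107.5]
ee_rot: [0.055, 3.141, 0.0]
wrist_force: [1.1, 0.3, 0.3]
width: 17.5
grasp_force: 24.9
```

```bash
python3 - <<'E'
from h import *
st,cm,D=wlook(['tray_cartridge','tray_cartridges'],'w7'); print(st['time_s'],st['tcp_pos'],st['width'],st['grasp_force'])
plan((660,262,15),np.radians(88),st)
E
```

```text
tray_cartridge 0.64 px 168 227 z95 23.5 z5 13.5 rect [661.4 165. ] [ 29. 100.] longaxis 2.878 circ [662.2 168.1] 49.9 2293
tray_cartridge 0.58 px 27 381 z95 19.1 z5 4.6 rect [819.4   3.2] [48. 18.] longaxis 0.806 circ [815.2   7.2] 24.0 760
tray_cartridges 0.69 px 209 228 z95 39.9 z5 3.1 rect [662. 214.] [170. 140.] longaxis 1.540 circ [661.4 214.1] 108.4 4568
14.0 [656.01826766 261.21654912 107.53553283] 17.504071303055643 24.871702194213867
target [660 262  15] dp [-3.9  0.9 92.5] spin -0.0 alt 3.141 j6 -1.23 cur 1.536
```

View pics/w7.png

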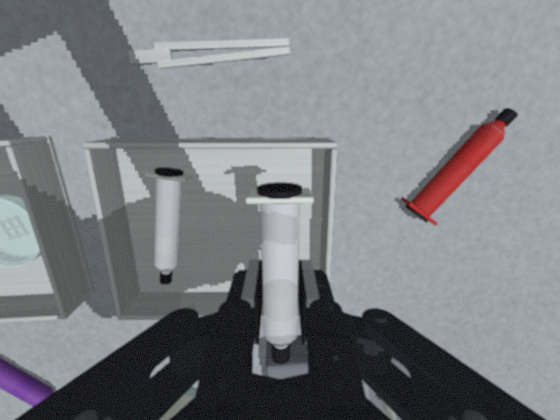

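The held cartridge is over the tray's free +y half. The one already there sits at px (167,227), world (662,168), leaving room between them.

Call:
servo_tool(
  fingers=[10, 10, 10, 10, 10, 10, 24, 24, 24, 24, 24, 24],
  dp=[
    [-2, 0, 30],
    [-4, 2, 75],
    [-4, 2, 94],
    [-4, 2, 97],
    [-4, 2, 97],
    [-4, 2, 97],
    [-4, 2, 97],
    [-4, 2, 97],
    [-4, 2, 97],
    [-4, 2, 80],
    [-4, 2, 30],
    [-4, 2, -25],
  ],
  spin=[0, 0, 0, 0, 0, 0, 0, 0, 0, 0, 0, 0],
)

```text
time_s: 15.65
tcp_pos: [659.8, 263.4, 133.9]
ee_rot: [-0.055, -3.14, 0.001]
wrist_force: [0.8, 0.8, 0.6]
width: 24.1
grasp_force: 0.0
```

```bash
python3 - <<'E'
from h import *
st,cm,D=wlook(['tray_cartridge'],'w8'); print(st['time_s'],st['tcp_pos'],st['width'],st['grasp_force'])
plan((445,-86,131),-0.22+np.pi/2,st)
E
```

```text
tray_cartridge 0.93 px 440 156 z95 19.5 z5 8.8 rect [617.8 398.2] [29. 98.] longaxis 2.543 circ [619.1 400.4] 49.2 2193
tray_cartridge 0.73 px 177 212 z95 23.5 z5 13.7 rect [662.5 172.3] [30. 99.] longaxis 3.061 circ [662.3 169.1] 49.6 1918
tray_cartridge 0.59 px 37 348 z95 19.4 z5 4.4 rect [720.2  86.3] [ 79. 276.] longaxis 2.411 circ [723.3  91.2] 141.1 1072
15.65 [659.75144358 263.35677524 133.88869146] 24.09772216331373 0.0
target [445 -86 131] dp [ 202.5 -356.6    3.3] spin 0.185 alt -2.956 j6 -1.23 cur 1.536
```

Call:
servo_tool(
  fingers=[30, 45, 45, 45, 45, 45, 45, 45, 45, 45, 45],
  dp=[
    [202, -357, 3],
    [202, -357, 3],
    [202, -357, 3],
    [202, -357, 3],
    [202, -357, 3],
    [202, -357, 3],
    [202, -357, 3],
    [202, -357, 3],
    [202, -357, 3],
    [202, -357, 3],
    [202, -357, 3],
  ],
  spin=[0.1, 0.185, 0.185, 0.185, 0.185, 0.185, 0.185, 0.185, 0.185, 0.185, 0.185],
)

```text
time_s: 17.12
tcp_pos: [446.4, -85.5, 129.3]
ee_rot: [-0.342, -3.123, -0.0]
wrist_force: [-0.4, -0.4, 0.2]
width: 45.2
grasp_force: 0.0
```

```bash
cat > chk.py <<'E'
from h import *
im,D=r.grab_frame('top'); cm=cam('top'); P=cloud(cm,D,D>0)
def blob(x0,x1,y0,y1,z0,z1):
    Q=P[(P[:,0]>x0)&(P[:,0]<x1)&(P[:,1]>y0)&(P[:,1]<y1)&(P[:,2]>z0)&(P[:,2]<z1)]
    if len(Q)<5: print('few',len(Q)); return
    a=cv2.minAreaRect(Q[:,:2].astype(np.float32)); print(len(Q),np.round(a[0]),np.round(a[1]),round(a[2]),'z95 %.0f'%np.percentile(Q[:,2],95))
E
python3 - <<'E'
from chk import *
blob(602,722,225,289,12,32); blob(602,722,140,205,12,32)
st,cm,D=wlook(['cartridge_b'],'w9'); print(st['time_s'],st['tcp_pos'],st['width'])
Q=cloud(cm,D,D>0); Q=Q[(abs(Q[:,0]-445)<60)&(abs(Q[:,1]+86)<40)&(Q[:,2]>14)&(Q[:,2]<24)]
m=Q.mean(0); w,v=np.linalg.eigh(np.cov((Q-m)[:,:2].T)); a=v[:,1]; b=v[:,0]; s=(Q-m)[:,:2]@a; t=(Q-m)[:,:2]@b
print('mean',m.round(1),'axis',np.arctan2(a[1],a[0])%np.pi,'len',s.min(),s.max(),'width',np.percentile(t,[2,98]))
plan((m[0],m[1],4),np.arctan2(a[1],a[0])+np.pi/2,st)
E
```

```text
229 [660. 266.] [99. 29.] 4 z95 26
233 [662. 170.] [28. 98.] 84 z95 26
cartridge_b 0.78 px 279 203 z95 19.5 z5 10.5 rect [443.2 -82.7] [29. 98.] longaxis 2.839 circ [442.4 -85.7] 49.5 1970
cartridge_b 0.35 px 54 183 z95 47.5 z5 4.2 rect [ 382.6 -276.4] [17.  8.] longaxis 0.006 circ [ 382.6 -280.4] 8.3 315
17.175 [446.29200799 -85.55786938 129.27398541] 44.95642499343295
mean [446.6 -87.4  17.3] axis 2.9284536041246447 len -44.8539546245409 53.84087228448108 width [-8.22616122  8.28185037]
target [446.6 -87.4   4. ] dp [ -0.7  -1.8 125.3] spin -0.005 alt 3.136 j6 -1.65 cur 1.352
```

View pics/w9.png

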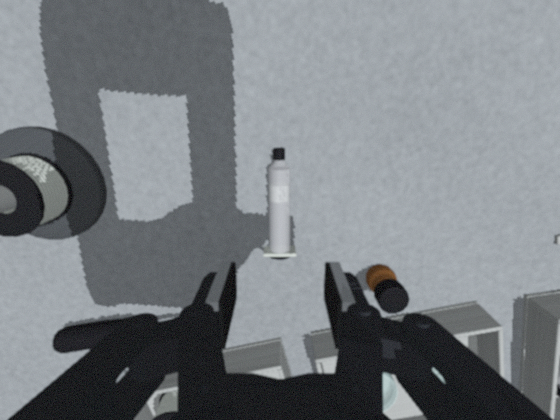

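The first cartridge is in the tray at (660,266). This one is at px (279,203), flange towards +x, centred on (446.6,-87).

Call:
servo_tool(
  fingers=[45, 45, 45, 45, 30, 10, 10, 10, 10, 10, 10, 10, 10, 10],
  dp=[
    [0, -2, 50],
    [0, -2, 100],
    [0, -2, 125],
    [0, -2, 125],
    [0, -2, 125],
    [0, -2, 125],
    [0, -2, 125],
    [0, -2, 125],
    [0, -2, 125],
    [0, -2, 125],
    [0, -2, 110],
    [0, -2, 70],
    [0, -2, 20],
    [0, -2, 20],
  ],
  spin=[0, 0, 0, 0, 0, 0, 0, 0, 0, 0, 0, 0, 0, 0],
)

```text
time_s: 19.02
tcp_pos: [449.2, -89.3, 115.3]
ee_rot: [0.343, 3.113, -0.003]
wrist_force: [1.2, 0.4, 0.1]
width: 17.8
grasp_force: 24.9
```

```bash
python3 - <<'E'
from h import *
st,cm,D=wlook(['cartridge_b'],'w10'); print(st['time_s'],st['tcp_pos'],st['width'],st['grasp_force'])
plan((662,217,110),np.radians(88),st)
E
```

```text
cartridge_b 0.88 px 280 268 z95 128.5 z5 120.8 rect [444.7 -86. ] [28. 99.] longaxis 2.846 circ [444.2 -87.6] 49.8 5747
19.025 [449.23659828 -89.33136731 115.31610085] 17.753065188855487 24.921721816062927
target [662 217 110] dp [-140.8  345.4    6.4] spin -0.185 alt 2.957 j6 -1.66 cur 1.351
```

Call:
servo_tool(
  fingers=[10, 10, 10, 10, 10, 10, 10, 10, 10, 10, 10, 10],
  dp=[
    [-12, 30, 0],
    [-33, 80, 0],
    [-54, 130, 0],
    [-75, 180, 0],
    [-96, 230, 0],
    [-116, 280, 0],
    [-133, 320, 0],
    [-143, 345, 0],
    [-143, 345, 0],
    [-143, 345, 0],
    [-143, 345, 0],
    [-143, 345, 0],
  ],
  spin=[-0.05, -0.1, -0.15, -0.185, -0.185, -0.185, -0.185, -0.185, -0.185, -0.185, -0.185, -0.185],
)

```text
time_s: 20.62
tcp_pos: [660.2, 216.5, 109.4]
ee_rot: [-0.056, -3.141, 0.0]
wrist_force: [0.6, -0.0, 0.3]
width: 17.8
grasp_force: 24.9
```

```bash
python3 - <<'E'
from h import *
st,cm,D=wlook(['cartridge_b'],'w11'); print(st['time_s'],st['tcp_pos'],st['width'],st['grasp_force'])
plan((664,217,11),np.radians(88),st)
E
```

```text
cartridge_b 0.92 px 282 269 z95 122.5 z5 114.3 rect [655.  212.5] [99. 28.] longaxis 0.044 circ [654.8 214.4] 49.8 5918
cartridge_b 0.62 px 341 214 z95 23.4 z5 14.3 rect [660.3 258.8] [30. 99.] longaxis 3.036 circ [660.7 262.2] 49.8 2322
20.625 [660.16613173 216.51597337 109.40001716] 17.76961678260887 24.920447766780853
target [664 217  11] dp [-3.8  0.6 98.4] spin -0.001 alt 3.141 j6 -1.29 cur 1.535
```

Call:
servo_tool(
  fingers=[10, 10, 10, 10, 10, 10, 24, 24, 24, 24, 24, 24],
  dp=[
    [-2, 0, 30],
    [-5, 0, 75],
    [-5, 0, 96],
    [-5, 0, 99],
    [-5, 0, 99],
    [-5, 0, 99],
    [-5, 0, 99],
    [-5, 0, 99],
    [-5, 0, 99],
    [-5, 0, 80],
    [-5, 0, 30],
    [-5, 0, -30],
  ],
  spin=[0, 0, 0, 0, 0, 0, 0, 0, 0, 0, 0, 0],
)

```text
time_s: 22.22
tcp_pos: [664.5, 216.9, 140.6]
ee_rot: [-0.055, -3.139, 0.001]
wrist_force: [-0.4, 0.4, 0.6]
width: 24.1
grasp_force: 0.0
```

```bash
python3 - <<'E'
from h import *
st,cm,D=wlook(['cartridge_b'],'w12'); print(st['time_s'],st['tcp_pos'],st['width'],st['grasp_force'])
plan((383,-280,145),np.radians(0),st)
E
```

```text
cartridge_b 0.76 px 333 197 z95 23.4 z5 14.6 rect [659.9 266.1] [98. 29.] longaxis 0.075 circ [660.2 263.4] 48.9 1869
cartridge_b 0.74 px 283 200 z95 23.4 z5 14.7 rect [661.2 213. ] [98. 29.] longaxis 0.056 circ [661.1 214.8] 49.4 1860
22.225 [664.48199465 216.92284639 140.57087231] 24.117191085979886 0.0
target [ 383 -280  145] dp [ 264.  -506.4   -3.7] spin 1.536 alt -1.606 j6 -1.29 cur 1.536
```

Call:
servo_tool(
  fingers=[50, 85, 85, 85, 85, 85, 85, 85, 85, 85, 85, 85, 85, 85],
  dp=[
    [264, -506, -15],
    [264, -506, -15],
    [264, -506, -15],
    [264, -506, -15],
    [264, -506, -15],
    [264, -506, -15],
    [264, -506, -15],
    [264, -506, -15],
    [264, -506, -15],
    [264, -506, -15],
    [264, -506, -15],
    [264, -506, -15],
    [264, -506, -15],
    [264, -506, -15],
  ],
  spin=[1.536, 1.536, 1.536, 1.536, 1.536, 1.536, 1.536, 1.536, 1.536, 1.536, 1.536, 1.536, 1.536, 1.536],
)

```text
time_s: 24.08
tcp_pos: [384.4, -278.5, 154.2]
ee_rot: [-2.219, -2.223, -0.0]
wrist_force: [-0.4, -0.4, 0.4]
width: 85.0
grasp_force: 0.0
```

```bash
python3 - <<'E'
from h import *
st,cm,D=wlook(['spool','spool_stand'],'w13'); print(st['time_s'],st['tcp_pos'],st['joint_positions'].round(2))
Q=cloud(cm,D,D>0); Q=Q[np.hypot(Q[:,0]-383,Q[:,1]+280)<70]
for n,z0,z1 in(('foot',9,18),('top flange',46,54),('post',62,72)):
    q=Q[(Q[:,2]>z0)&(Q[:,2]<z1)]; 
    if len(q)>5:
        c,rad=cv2.minEnclosingCircle(q[:,:2].astype(np.float32)); print(n,np.round(c,1),round(rad,1),len(q),np.median(q[:,2]))
plan((383,-280,20),0,st)
E
```

```text
spool 0.74 px 278 211 z95 51.1 z5 17.3 rect [ 383.  -282.3] [59. 58.] longaxis 1.413 circ [ 382.4 -282.3] 29.7 3137
spool_stand 0.88 px 280 198 z95 58.0 z5 8.5 rect [ 382.9 -279.6] [13. 17.] longaxis 2.917 circ [ 382.5 -281.5] 8.8 247
24.075 [ 384.43689194 -278.48140182  154.24707576] [-0.74 -0.16  1.92  0.    1.38 -0.74]
foot [ 382.5 -282.1] 49.3 3643 11.532154195545445
top flange [ 382.5 -282.4] 29.8 3165 49.9238146749465
post [ 382.5 -282.2] 9.0 207 65.86984570045371
target [ 383 -280   20] dp [ -1.5  -1.4 134.2] spin 0.002 alt -3.14 j6 -0.74 cur 0.002
```

View pics/w13.png

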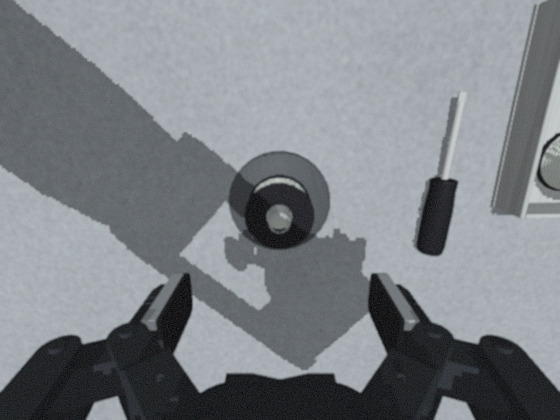

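The spool is at px (280,218), axis at (382.5,-282.3). The flange top is at z=50, the post top near 66–68, and the driver is well clear at (440,210).

Call:
servo_tool(
  fingers=[85, 85, 85, 85, 85, 70, 50, 50, 50, 50, 50, 50],
  dp=[
    [-4, -2, 30],
    [-4, -2, 80],
    [-4, -2, 120],
    [-4, -2, 136],
    [-4, -2, 136],
    [-4, -2, 136],
    [-4, -2, 136],
    [-4, -2, 136],
    [-4, -2, 136],
    [-4, -2, 136],
    [-4, -2, 136],
    [-4, -2, 136],
  ],
  spin=[0, 0, 0, 0, 0, 0, 0, 0, 0, 0, 0, 0],
  grip_force=35,
)

```text
time_s: 25.72
tcp_pos: [383.3, -284.6, 20.6]
ee_rot: [2.219, 2.219, 0.0]
wrist_force: [-1.4, 1.3, 6.0]
width: 58.4
grasp_force: 36.9
```

Call:
servo_tool(
  fingers=[50, 50, 50, 50, 50, 50, 50, 50],
  dp=[
    [0, 0, -5],
    [0, 0, -15],
    [0, 0, -30],
    [0, 0, -50],
    [0, 0, -75],
    [0, 0, -100],
    [0, 0, -105],
    [0, 0, -105],
  ],
  spin=[0, 0, 0, 0, 0, 0, 0, 0],
)

```text
time_s: 26.72
tcp_pos: [382.0, -283.4, 123.6]
ee_rot: [2.221, 2.221, 0.0]
wrist_force: [0.2, -0.3, -1.8]
width: 58.6
grasp_force: 38.5
```

```bash
python3 - <<'E'
from h import *
st,cm,D=wlook(['spool'],'w14'); print(st['time_s'],st['tcp_pos'],st['width'],st['wrist_force'])
Q=cloud(cm,D,D>0); q=Q[(np.hypot(Q[:,0]-383,Q[:,1]+282)<32)&(Q[:,2]>135)&(Q[:,2]<165)]
A=np.c_[q[:,:2]-q[:,:2].mean(0),np.ones(len(q))]; print('top plane',np.linalg.lstsq(A,q[:,2],rcond=None)[0],len(q))
q=Q[(np.hypot(Q[:,0]-383,Q[:,1]+282)<60)&(Q[:,2]>9)&(Q[:,2]<18)]; print('foot',np.round(cv2.minEnclosingCircle(q[:,:2].astype(np.float32))[0]))
plan((661,-160,125),np.radians(1),st)
E
```

```text
spool 0.97 px 280 287 z95 153.7 z5 120.4 rect [ 381.1 -281.2] [59. 59.] longaxis 1.943 circ [ 381.8 -281.8] 30.8 11604
26.725 [ 382.01370384 -283.40856137  123.56198095] 58.606767789565964 [ 0.17322949 -0.34280437 -1.82986523]
top plane [ 5.41002219e-03 -3.78818657e-02  1.51664149e+02] 14193
foot [ 382. -282.]
target [ 661 -160  125] dp [123.4 279.   -1.3] spin -0.017 alt 3.124 j6 -0.75 cur 0.0
```

View pics/w14.png

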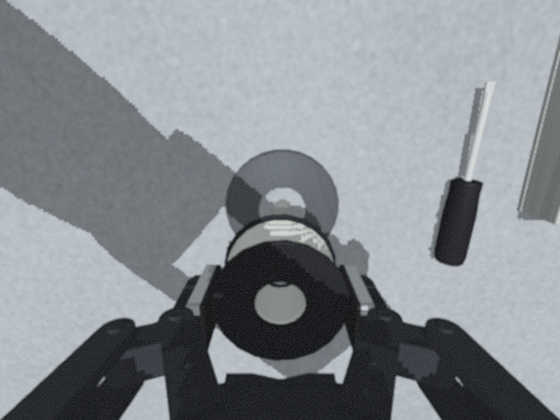

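The spool is off the post and level within about 2° at px (280,298), and the stand has not moved from (382,-282). Its underside is about 7 mm below the TCP. I'm carrying it to its tray.

Call:
servo_tool(
  fingers=[50, 50, 50, 50, 50, 50, 50, 50, 50, 50, 50, 50],
  dp=[
    [6, 14, 0],
    [19, 42, 0],
    [35, 80, 0],
    [53, 119, 0],
    [70, 158, 0],
    [87, 196, 0],
    [103, 233, 0],
    [115, 260, 0],
    [123, 278, 0],
    [123, 278, 0],
    [123, 278, 0],
    [123, 278, 0],
  ],
  spin=[0, 0, 0, 0, -0.017, -0.017, -0.017, -0.017, -0.017, -0.017, -0.017, -0.017],
)

```text
time_s: 28.32
tcp_pos: [659.3, -160.6, 123.0]
ee_rot: [-2.203, -2.239, 0.001]
wrist_force: [0.1, -0.6, -0.6]
width: 58.3
grasp_force: 38.4
```

```bash
python3 - <<'E'
from h import *
st,cm,D=wlook(['spool','tray_spools'],'w15'); print(st['time_s'],st['tcp_pos'],st['width'],st['wrist_force'])
Q=cloud(cm,D,D>0); q=Q[(np.hypot(Q[:,0]-660,Q[:,1]+160)<32)&(Q[:,2]>135)&(Q[:,2]<165)]
A=np.c_[q[:,:2]-q[:,:2].mean(0),np.ones(len(q))]; print('top plane',np.linalg.lstsq(A,q[:,2],rcond=None)[0],len(q))
plan((661,-160,11),np.radians(1),st)
E
```

```text
spool 0.72 px 280 287 z95 153.1 z5 119.5 rect [ 658.3 -158.7] [59. 60.] longaxis 1.627 circ [ 658.2 -158.6] 30.3 11653
tray_spools 0.74 px 281 253 z95 40.0 z5 3.0 rect [ 660.8 -200.5] [141. 170.] longaxis 1.594 circ [ 660.8 -198.8] 107.6 3029
28.325 [ 659.2504947  -160.63393206  123.02190068] 58.27391331903107 [ 0.05808814 -0.56325798 -0.60706034]
top plane [ 5.79230560e-03 -3.31591762e-02  1.51284807e+02] 14155
target [ 661 -160   11] dp [  0.6   1.8 112. ] spin -0.001 alt 3.141 j6 -0.33 cur 0.016
```

Call:
servo_tool(
  fingers=[50, 50, 50, 50, 50, 50, 50, 50],
  dp=[
    [0, 1, 15],
    [0, 2, 50],
    [0, 2, 80],
    [0, 2, 98],
    [0, 2, 106],
    [0, 2, 109],
    [0, 2, 110],
    [0, 2, 110],
  ],
  spin=[0, 0, 0, 0, 0, 0, 0, 0],
)

```text
time_s: 29.48
tcp_pos: [662.7, -160.5, 14.4]
ee_rot: [2.201, 2.239, 0.001]
wrist_force: [0.2, 0.6, -1.9]
width: 58.5
grasp_force: 38.5
```

Call:
servo_tool(
  fingers=[50, 50, 50, 50],
  dp=[
    [0, 0, 1.5],
    [0, 0, 3],
    [0, 0, 4],
    [0, 0, 4],
  ],
  spin=[0, 0, 0, 0],
)

```text
time_s: 29.98
tcp_pos: [662.2, -160.3, 10.7]
ee_rot: [2.202, 2.24, 0.0]
wrist_force: [-4.0, 0.8, 9.0]
width: 58.6
grasp_force: 39.3
```

Contact; releasing and rising.

Call:
servo_tool(
  fingers=[62, 72, 72, 72, 72, 72, 72],
  dp=[
    [0, 0, 0],
    [0, 0, 0],
    [0, 0, 0],
    [0, 0, -20],
    [0, 0, -70],
    [0, 0, -130],
    [0, 0, -160],
  ],
  spin=[0, 0, 0, 0, 0, 0, 0],
)

```text
time_s: 30.85
tcp_pos: [664.0, -161.0, 176.2]
ee_rot: [2.198, 2.235, 0.005]
wrist_force: [-0.0, -0.0, -0.2]
width: 71.9
grasp_force: 0.0
```

```bash
python3 - <<'E'
from chk import *
blob(602,722,236,289,12,32); blob(602,722,192,236,12,32); blob(602,722,140,192,12,32)
st,cm,D=wlook(['spool','dish'],'w16'); print(st['time_s'],st['tcp_pos'],st['width'])
Q=cloud(cm,D,D>0); q=Q[(np.hypot(Q[:,0]-661,Q[:,1]+160)<29)&(Q[:,2]>33)&(Q[:,2]<46)]
A=np.c_[q[:,:2]-q[:,:2].mean(0),np.ones(len(q))]; print('spool top plane',np.linalg.lstsq(A,q[:,2],rcond=None)[0])
im,_=r.grab_frame('scene'); cv2.imwrite('pics/fin.png',im)
E
```

```text
235 [660. 267.] [100.  31.] 4 z95 26
236 [661. 220.] [ 27. 100.] 85 z95 25
235 [662. 170.] [28. 99.] 84 z95 26
spool 0.97 px 276 193 z95 40.9 z5 7.6 rect [ 661.5 -158.1] [57. 58.] longaxis 1.600 circ [ 660.9 -158.2] 29.9 2554
dish 0.47 px 276 58 z95 39.9 z5 2.8 rect [658.6 -41.5] [141.  85.] longaxis 0.017 circ [658.9 -41. ] 80.6 2007
30.9 [ 665.39789146 -161.38777939  180.03414971] 72.02271571750245
spool top plane [1.11392198e-03 5.27232607e-03 3.97962919e+01]
```

View pics/fin.png

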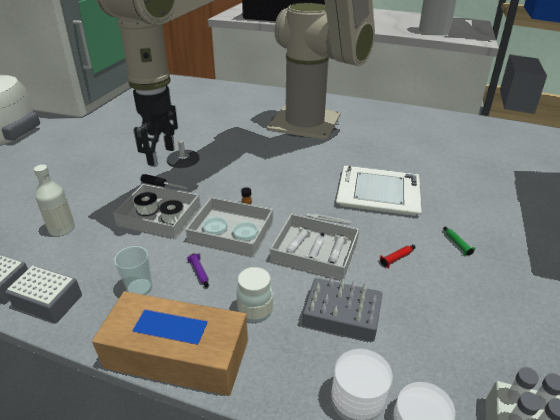

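The scene view shows two spools at px (158,207), two dishes at (230,228) and three cartridges at (317,244), each in the right tray. The stand is upright, the bystanders are in place, and the gripper is clear.

```bash
python3 -c "
from rig import r
print(r.sign_off())"
```

```text
the job is handed in; nothing more can be done
None
```

The job is handed in at about 31 s: both cartridges, the dish and the spool are in their matching trays. The final views show the dish and spool lying flat, the stand upright, and the bystanders and look-alikes in place; no verdict came back.

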